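Pack the goods train into the stock tray in running order

TASK

The running session is over: pack the four goods wagons from the siding board into the wooden stock tray, one to a compartment, in the same order from left to right (as the robot sees them) as they stand on their tracks now, so that the train can be made up again tomorrow. Lift each wagon off its track and set it down gently on its wheels inside its compartment; they are delicate models, so never drop one. Leave all four released and at rest.

Things in the scene. Friction and masses are not known exactly. Their poses are not given: they have to be found in the camera images.
- wagon_van: Covered van: HO-scale model four-wheeled wagon, brown sides, flat grey roof its whole length with two round vents; 122 mm long over couplings, 34 wide, 50 high. Origin: centre of its underside, at the wheel treads; x lengthwise, z up. 40 to 110 g. Flat sides 14 to 45 mm above the treads: grip at mid-length, across y.
- wagon_tank: Tank wagon: HO-scale model four-wheeled wagon with a lying grey barrel (32 mm diameter, 94 long, axis 31 above the treads) and a small dome; 116 mm long over couplings, 53 high. Origin: centre of its underside, at the wheel treads; x lengthwise, z up. 40 to 110 g. Grip the barrel at mid-length, across y.
- wagon_open: Open wagon: HO-scale model four-wheeled brown wagon, empty, no roof, 3 mm walls, planked floor inside; 120 mm long over couplings, 34 wide, 36 high. Origin: centre of its underside, at the wheel treads; x lengthwise, z up. 40 to 110 g. Flat sides 14 to 36 mm above the treads: grip at mid-length, across y.
- wagon_brake: Brake van: HO-scale model four-wheeled wagon, the shortest; brown cabin, open end platforms, grey roof with a square lookout box (28 mm) in its middle; 106 mm long over couplings, 34 wide, 58 high. Origin: centre of its underside, at the wheel treads; x lengthwise, z up. 40 to 110 g. Flat sides 14 to 42 mm above the treads, over the middle 62 mm: grip at mid-length, across y.
- siding_board: Fixed cork-topped board, 215 x 304 x 12 mm, left or right of the tray. Origin: underside, middle of the row of tracks; x away from the robot (within 0.2 rad), y to its left. The tracks lie side by side along x, on top of it, near y = 0.111, 0.037, -0.037, -0.111 m; which is where varies. Its far strip, 80 to 135 mm beyond the origin, holds a bottle 46 mm high, a tin and a spare bogie.
- stock_tray: Fixed shallow wooden tray, 166 (x) x 292 (y) mm, four empty compartments 150 x 56 mm at y = 0.105, 0.035, -0.035, -0.105 m (left to right). Origin: centre of underside; x away from the robot (within 0.2 rad), y to its left. Floor 8 mm above the origin; battens between (14 mm wide) and walls rise 16 mm above the floor. Finger opening there: about 55 mm.
- track_van: Short model track under the covered van at the start (all four look alike). Fixed, 150 mm long, grey base 38 mm wide, buffer stop 23 mm high at its +x end. Origin: centre of its underside; x along the rails, away from the robot. Rail tops 8.5 mm above the origin. The wagon stands parallel to it, its origin 2 to 16 mm nearer the robot. Tracks are at least 66 mm apart, centre to centre.
- track_tank: Short model track under the tank wagon at the start (all four look alike). Fixed, 150 mm long, grey base 38 mm wide, buffer stop 23 mm high at its +x end. Origin: centre of its underside; x along the rails, away from the robot. Rail tops 8.5 mm above the origin. The wagon stands parallel to it, its origin 2 to 16 mm nearer the robot. Tracks are at least 66 mm apart, centre to centre.
- track_open: Short model track under the open wagon at the start (all four look alike). Fixed, 150 mm long, grey base 38 mm wide, buffer stop 23 mm high at its +x end. Origin: centre of its underside; x along the rails, away from the robot. Rail tops 8.5 mm above the origin. The wagon stands parallel to it, its origin 2 to 16 mm nearer the robot. Tracks are at least 66 mm apart, centre to centre.
- track_brake: Short model track under the brake van at the start (all four look alike). Fixed, 150 mm long, grey base 38 mm wide, buffer stop 23 mm high at its +x end. Origin: centre of its underside; x along the rails, away from the robot. Rail tops 8.5 mm above the origin. The wagon stands parallel to it, its origin 2 to 16 mm nearer the robot. Tracks are at least 66 mm apart, centre to centre.
There are look-alikes about, which are no part of the job. Leave any green look-alike of the wagon_van alone.

How it is judged (in metres and radians):
At the end, for the whole second after the job is handed in: Counted from the robot's left, the wagon of each track is in the like compartment: upright (0.1 rad) on its wheels on the floor (treads within 4 mm of it), within 15 mm of the compartment's middle across and 30 mm along, either way round, released and at rest (((y of track_van in the frame of siding_board between -0.136 and -0.086 m and y of wagon_van in the frame of stock_tray between -0.12 and -0.09 m) or (y of track_van in the frame of siding_board between -0.062 and -0.012 m and y of wagon_van in the frame of stock_tray between -0.05 and -0.02 m) or (y of track_van in the frame of siding_board between 0.012 and 0.062 m and y of wagon_van in the frame of stock_tray between 0.02 and 0.05 m) or (y of track_van in the frame of siding_board between 0.086 and 0.136 m and y of wagon_van in the frame of stock_tray between 0.09 and 0.12 m)) and x of wagon_van in the frame of stock_tray between -0.03 and 0.03 m and z of wagon_van in the frame of stock_tray between 0.004 and 0.012 m and angle between each of wagon_van, wagon_tank, wagon_open, wagon_brake's own z axis and vertical below 0.1 rad and linear speed of each of wagon_van, wagon_tank, wagon_open, wagon_brake below 0.02 m/s and angular speed of each of wagon_van, wagon_tank, wagon_open, wagon_brake below 0.3 rad/s and ((y of track_tank in the frame of siding_board between -0.136 and -0.086 m and y of wagon_tank in the frame of stock_tray between -0.12 and -0.09 m) or (y of track_tank in the frame of siding_board between -0.062 and -0.012 m and y of wagon_tank in the frame of stock_tray between -0.05 and -0.02 m) or (y of track_tank in the frame of siding_board between 0.012 and 0.062 m and y of wagon_tank in the frame of stock_tray between 0.02 and 0.05 m) or (y of track_tank in the frame of siding_board between 0.086 and 0.136 m and y of wagon_tank in the frame of stock_tray between 0.09 and 0.12 m)) and x of wagon_tank in the frame of stock_tray between -0.03 and 0.03 m and z of wagon_tank in the frame of stock_tray between 0.004 and 0.012 m and ((y of track_open in the frame of siding_board between -0.136 and -0.086 m and y of wagon_open in the frame of stock_tray between -0.12 and -0.09 m) or (y of track_open in the frame of siding_board between -0.062 and -0.012 m and y of wagon_open in the frame of stock_tray between -0.05 and -0.02 m) or (y of track_open in the frame of siding_board between 0.012 and 0.062 m and y of wagon_open in the frame of stock_tray between 0.02 and 0.05 m) or (y of track_open in the frame of siding_board between 0.086 and 0.136 m and y of wagon_open in the frame of stock_tray between 0.09 and 0.12 m)) and x of wagon_open in the frame of stock_tray between -0.03 and 0.03 m and z of wagon_open in the frame of stock_tray between 0.004 and 0.012 m and ((y of track_brake in the frame of siding_board between -0.136 and -0.086 m and y of wagon_brake in the frame of stock_tray between -0.12 and -0.09 m) or (y of track_brake in the frame of siding_board between -0.062 and -0.012 m and y of wagon_brake in the frame of stock_tray between -0.05 and -0.02 m) or (y of track_brake in the frame of siding_board between 0.012 and 0.062 m and y of wagon_brake in the frame of stock_tray between 0.02 and 0.05 m) or (y of track_brake in the frame of siding_board between 0.086 and 0.136 m and y of wagon_brake in the frame of stock_tray between 0.09 and 0.12 m)) and x of wagon_brake in the frame of stock_tray between -0.03 and 0.03 m and z of wagon_brake in the frame of stock_tray between 0.004 and 0.012 m); the robot touches nothing.
It fails at once if the covered van falls: moves faster than 0.7 m/s while the fingers do not hold it (a drop of more than about 25 mm) (linear speed of wagon_van above 0.7 m/s and contact force between the fingers and wagon_van below 0.01 N).
It fails at once if the tank wagon falls: moves faster than 0.7 m/s while the fingers do not hold it (a drop of more than about 25 mm) (linear speed of wagon_tank above 0.7 m/s and contact force between the fingers and wagon_tank below 0.01 N).
It fails at once if the open wagon falls: moves faster than 0.7 m/s while the fingers do not hold it (a drop of more than about 25 mm) (linear speed of wagon_open above 0.7 m/s and contact force between the fingers and wagon_open below 0.01 N).
It fails at once if the brake van falls: moves faster than 0.7 m/s while the fingers do not hold it (a drop of more than about 25 mm) (linear speed of wagon_brake above 0.7 m/s and contact force between the fingers and wagon_brake below 0.01 N).
It also fails if it takes over 115 s, if anything falls off the work surface, if the arm or the gripper's body presses on something with over 40 N, if the wrist force passes 120 N, or if a joint passes its speed limit or range.

ROBOT

A 6-joint arm with a two-finger parallel gripper is mounted at the origin on the work surface. World frame = base frame: x ahead of the robot, y to its left, z up, the work surface at z = 0. Lengths are in mm, angles in rad, forces in N, time in s.
With the tool pointing down it reaches from about 350 to 975 mm from the base axis. Payload 7.1 kg.
Tool frame: the origin (TCP) lies midway between the tips of the shut fingers; the grasp point (between the pads) lies 19 mm behind it (ctrl.grip_depth is the distance from the TCP to the grasp point, in mm); z points along the fingers, y is the line along which they close (so a half turn about z gives the same grasp; the last joint's range is limited). The gripper opens to 88 mm and grips with 3 to 60 N. Pads are 20 mm wide; open, the fingers measure 115 mm over their backs; the gripper's body (75 mm by 178 mm) begins 61 mm behind the grasp point.
Start: joints at [-1.334, 0.423, 1.63, -0, 1.089, -0.019], TCP at [158.156, -604.642, 222.675] pointing down, gripper open.
Joint ranges: [-3, 3], [-0.9, 2.11], [0.09, 2.58], [-1.31, 4.45], [0.11, 2.69], [-2.54, 2.54]. Speed limits (rad/s): [2.39, 2.39, 3.01, 3.14, 3.14, 3.14].

INTERFACE

Orientations are given as a rotation vector (axis times angle).
In Python, from workcell import get_obs, vision, ctrl gives the robot as it stands.
- The arm moves only by the tool step_arm, never from a script. Its argument "plan" is a list of rows, each a list of 7 numbers: the opening, from -1 (shut) to 1 (fully open), then the shift along the tool's x, y, z as a fraction of full scale, then the turn, a rotation vector about the tool's x, y, z as a fraction of full scale. In form: [[fingers, dx, dy, dz, wx, wy, wz], ...]. A call has 1 to 20 rows; each row shifts and turns the commanded pose from where the row before left it, along the tool's axes as they then stand; what a row does not reach is not made up. Full scale, the value 1, is 50 mm for a shift and 0.12 rad for a turn. A row lasts 1/8 s, in which the tool goes at most 62.5 mm and 10.7 degrees, less where a joint would pass 70% of its speed; a pose out of reach is approached as far as the arm can. A call with a number of a shift or a turn outside -1 to 1 is refused whole. A call with a gripper value outside its range is refused whole. The fingers move at their own pace and stop on an object; the grip force is fixed at half the most. Time passes only in rows, so rows that do not move let the fingers close. It gives the time, the measured TCP pose, the force, the opening and the grip force at its end, in the units of the state.
- get_obs(): the state, without advancing time (a new reading comes with each control period).
- vision.get_image(name): name is "side" or "top" or "wrist"; returns a dict with "pixels" (384x512x3 uint8, red, green, blue), "depth" (384x512 float32, mm along the optical axis (not along the pixel's ray), 0 where there is no reading), "fx", "fy", "cx", "cy" (pixels), "T" (4x4, takes a point from camera to world coordinates); the wrist camera has in their place "T_tool_cam" (4x4, takes a point from camera to tool coordinates, whose origin is the TCP and whose axes are the flange's). Camera axes: x right, y down, z forward; pixel columns grow to the right and rows downward; lengths in mm; the calibration is good to about 2 mm. The wrist camera is an equidistant fisheye: a pixel r from the principal point sees the ray r / f radians off the axis. A picture is of the moment at which its call begins: read the wrist's pose just before it.
- ctrl.close_job(): hands the job in; it is judged then, once.
The state is a dict: "t": time; "qpos": joint angles; "qvel": joint speeds; "joint_torque": joint torques, N m; "ee_pos": TCP position; "orientation": TCP orientation; "ft_force": force on the tool from outside, world axes, zero at the start; "moment": the same for the moment, N m; "width": finger opening in mm; "grasp_force": force on a finger pad.
Only numpy, scipy, OpenCV 4.12 (cv2) and the standard library are available. Lean on these libraries where they do the work, as an engineer would, in place of code of your own. Each camera call takes 0.05 s, during which the arm holds its last target. There are 200 camera calls.

## Working session

There is one attempt and no reset: what is moved stays moved. The work goes in short steps, Python scripts to look and compute and a tool call to move; the robot and the scene stay as the last step left them, time stands still between calls to the robot, and variables do not carry over. Pictures are saved under pics/ and viewed, at most 14 in all, crops included, and the job is handed in when it is done.

Besides the shell and the picture viewer there is one more tool, called after "Call:" as a command line: name --pt "numbers of a row" for each row, then --argument value for the rest. step_arm: Moves the arm, as the interface text tells. Its arguments: {"type":"object","properties":{"plan":{"type":"array","items":{"type":"array","items":{"type":"number","minimum":-1,"maximum":1}}}},"required":["plan"]}

```bash
mkdir -p pics; ls; python3 - <<'E'
from workcell import get_obs, vision, ctrl
import cv2,numpy as np,pickle
o=get_obs();print({k:np.round(v,3).tolist() for k,v in o.items()},ctrl.grip_depth)
d={}
for n in("top","side","wrist"):
    im=vision.get_image(n);d[n]=im
    cv2.imwrite(f"pics/{n}0.png",cv2.resize(im["pixels"][:,:,::-1],(800,600)))
    print(n,[im[k] for k in("fx","fy","cx","cy")],np.round(im.get("T",im.get("T_tool_cam")),3).tolist())
pickle.dump(d,open("d0.pkl","wb"))
E
```

```text
pics
{'t': 0.0, 'qpos': [-1.334, 0.424, 1.631, -0.0, 1.089, -0.019], 'qvel': [0.001, -0.0, 0.0, 0.001, 0.001, -0.0], 'joint_torque': [0.001, -54.463, -27.366, 0.064, 0.023, -0.0], 'ee_pos': [158.022, -604.147, 221.928], 'orientation': [-3.114, -0.401, 0.0], 'ft_force': [0.475, -0.319, 0.132], 'moment': [-0.004, 0.019, 0.027], 'grasp_force': 0.0, 'width': 87.679} 18.700000000000003
top [492.7734447637928, 492.7734447637928, 259.348158249924, 185.84394084174625] [[-0.016, -0.991, 0.131, 271.636], [-1.0, 0.017, 0.01, -60.383], [-0.012, -0.131, -0.991, 1180.675], [0.0, 0.0, 0.0, 1.0]]
side [428.2062392943274, 428.2062392943274, 253.76734930588702, 186.03824859075718] [[-0.981, -0.108, 0.16, 241.078], [-0.193, 0.54, -0.819, 892.739], [0.002, -0.834, -0.551, 685.41], [0.0, 0.0, 0.0, 1.0]]
wrist [297.3186396354542, 297.3186396354542, 257.97531435450327, 193.87130093655918] [[0.001, -0.96, -0.28, 76.507], [1.0, 0.001, 0.001, 0.284], [-0.001, -0.28, 0.96, -161.94], [0.0, 0.0, 0.0, 1.0]]
```

View pics/top0.png

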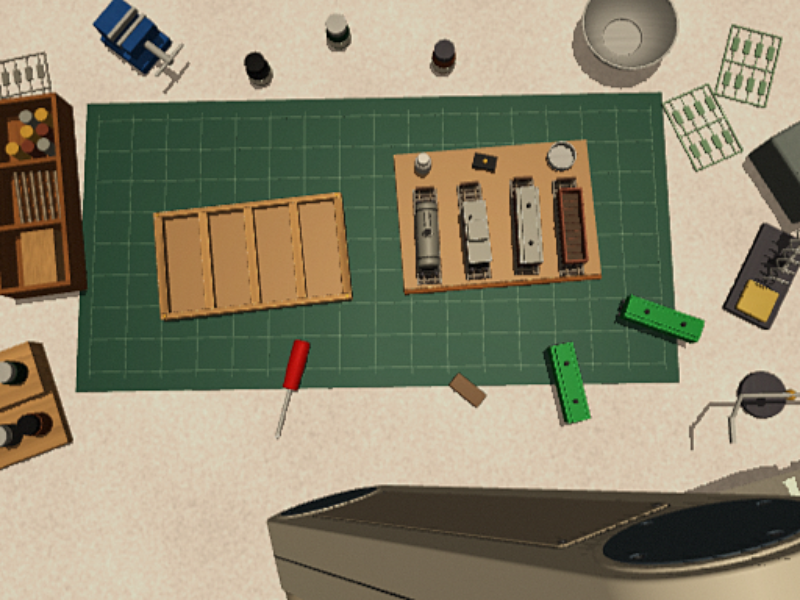

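View pics/side0.png

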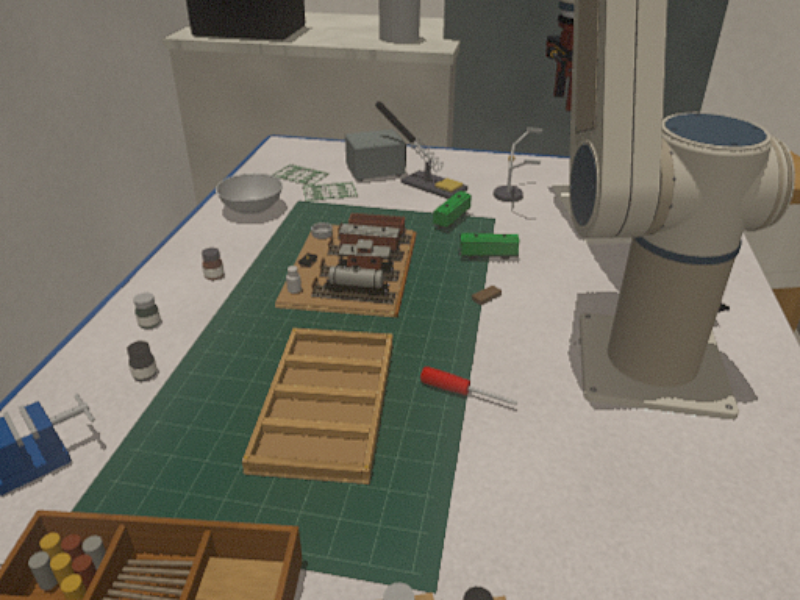

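The top view (800x600) shows, left to right:
- **Tank:** (427,235), with barrel and dome.
- **Brake van:** (476,235), short, with a square box.
- **Covered van:** (526,225), grey roof with two vents.
- **Open wagon:** (572,225), planked floor, no roof.

The look-alikes are two green vans at (568,383) and (662,318), which I'll leave alone. The tray is at (253,257), with compartments at x ≈ 183, 228, 273 and 320.

```bash
cat > h.py <<'E'
import numpy as np,cv2
def cloud(im):
    v,u=np.mgrid[0:384,0:512];d=im["depth"]
    P=np.stack([(u-im["cx"])/im["fx"]*d,(v-im["cy"])/im["fy"]*d,d],-1)
    return P@im["T"][:3,:3].T+im["T"][:3,3]
def ray(im,uv,z):
    uv=np.atleast_2d(uv).astype(float)
    r=np.c_[(uv[:,0]-im["cx"])/im["fx"],(uv[:,1]-im["cy"])/im["fy"],np.ones(len(uv))]@im["T"][:3,:3].T
    o=im["T"][:3,3];return (o+r*((z-o[2])/r[:,2])[:,None])[:,:2]
def rect(P):
    (c,s,a)=cv2.minAreaRect(P.astype(np.float32))
    if s[0]<s[1]: s=s[::-1];a+=90
    a=(np.deg2rad(a)+np.pi/2)%np.pi-np.pi/2
    return np.round(c,1),np.round(s,1),round(a,3)
E
python3 - <<'E'
import pickle,numpy as np,cv2
from h import *
im=pickle.load(open("d0.pkl","rb"))["top"];W=cloud(im);Z=W[...,2]
print("mat z",np.median(Z[230:240,100:240]),"board z",np.percentile(Z[100:105,285:300],[10,50,90]),"tray floor",np.median(Z[150:180,112:122]))
px=im["pixels"]
for n,(x0,x1),t in [("tank",(262,284),46),("brake",(292,316),42),("van",(326,348),52),("open",(354,376),44)]:
    m=np.zeros(Z.shape,np.uint8);m[112:180,x0:x1]=(Z[112:180,x0:x1]>t)
    k,l,st,_=cv2.connectedComponentsWithStats(m);i=1+np.argmax(st[1:,4]);m=l==i
    P=W[m];print(n,m.sum(),st[i,:4],"z pct",np.round(np.percentile(P[:,2],[5,50,90,99]),1),"rect",*rect(P[:,:2]),"mean",np.round(P.mean(0),1))
# tray: non-green within box
hsv=cv2.cvtColor(px,cv2.COLOR_RGB2HSV);
m=np.zeros(Z.shape,np.uint8);m[115:210,90:232]=((hsv[115:210,90:232,0]<35)&(hsv[115:210,90:232,2]>60)&(Z[115:210,90:232]>17))
k,l,st,_=cv2.connectedComponentsWithStats(m);i=1+np.argmax(st[1:,4]);vv,uu=np.where(l==i)
print("tray rim z",np.median(Z[l==i]),"rect",*rect(ray(im,np.c_[uu,vv],24.)))
big=cv2.resize(px[85:195,250:390,::-1],(700,550),interpolation=cv2.INTER_CUBIC);cv2.imwrite("pics/crop0.png",big)
E
```

```text
mat z 0.7491219225188388 board z [ 9.34027947 12.09656441 15.30403222] tray floor 7.912664166710897
tank 550 [266 129  16  42] z pct [55.8 64.6 69.7 75.1] rect [411.7 -81. ] [281.   35.2] -0.022 mean [503.3 -82.5  66.2]
brake 612 [296 128  19  41] z pct [60.8 66.3 79.3 83.6] rect [ 407.9 -128.8] [298.8  60.9] -0.265 mean [ 503.  -154.1   77.3]
van 768 [329 119  19  50] z pct [60.8 67.  70.1 72.7] rect [ 410.  -178.3] [354.   83.1] -0.475 mean [ 513.6 -231.1   71. ]
open 288 [357 120  19  49] z pct [45.5 55.1 58.5 60.9] rect [ 401.1 -214.7] [391.5  95.1] -0.635 mean [ 515.5 -297.4   61.6]
tray rim z 23.781605622695224 rect [484.1 186.1] [292.  167.3] -1.476
```

View pics/crop0.png

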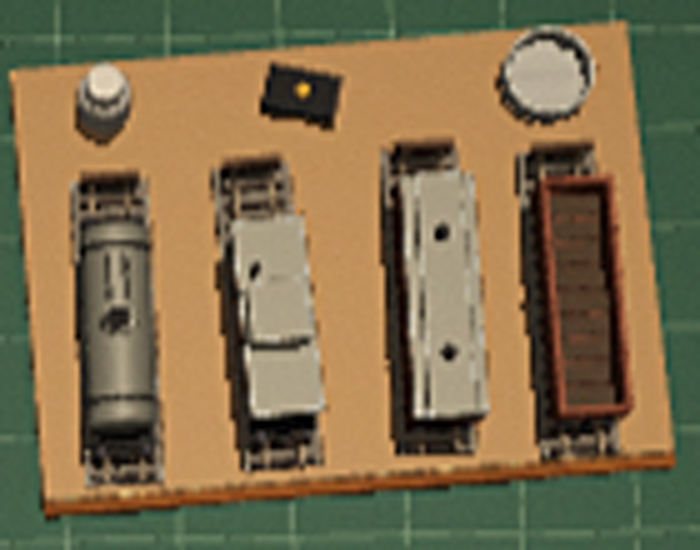

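The crop confirms the choice: tank at (118,320), brake van with box at (275,315), van with two vents at (443,295) and open wagon at (585,295). I'll filter the depth outliers and cast the pixels onto the known roof heights.

```bash
python3 - <<'E'
import pickle,numpy as np,cv2
from h import *
im=pickle.load(open("d0.pkl","rb"))["top"];W=cloud(im);Z=W[...,2]
for n,(x0,x1),lo,hi,h in [("tank",(262,284),50,75,62),("brake",(292,316),52,90,63),("van",(326,348),60,80,70.5),("open",(354,376),48,64,56.5)]:
    m=np.zeros(Z.shape,np.uint8);m[112:180,x0:x1]=((Z>lo)&(Z<hi))[112:180,x0:x1]
    m=cv2.morphologyEx(m,cv2.MORPH_CLOSE,np.ones((3,3)));m=cv2.medianBlur(m,3)
    k,l,st,_=cv2.connectedComponentsWithStats(m);i=1+np.argmax(st[1:,4]);m=l==i
    vv,uu=np.where(m);P=ray(im,np.c_[uu,vv],h)
    C=np.cov(P.T);w,V=np.linalg.eigh(C);a=V[:,1];a=a*np.sign(a[0])
    Q=W[m&(Z>lo)&(Z<hi)]
    print(n,st[i,:4],"rect",*rect(P),"centroid",np.round(P.mean(0),1),"pca",round(np.arctan2(a[1],a[0]),3),"depthrect",*rect(Q[:,:2]),np.round(np.median(Q,0),1))
E
```

```text
tank [266 129  16  41] rect [504.9 -82.5] [95.4 31.3] 0.038 centroid [504.3 -82.7] pca 0.04 depthrect [505.  -82.7] [93.9 31.3] 0.039 [502.8 -82.3  64.6]
brake [296 128  19  40] rect [ 506.8 -155.2] [92.1 35.4] 0.079 centroid [ 506.5 -155.5] pca 0.083 depthrect [ 506.2 -155.5] [91.7 34.7] 0.074 [ 504.2 -154.7   66.4]
van [330 119  18  49] rect [ 514.6 -231.7] [113.5  34.6] 0.027 centroid [ 514.1 -231.8] pca 0.03 depthrect [ 515.2 -232.8] [113.8  35.2] 0.028 [ 514.7 -232.1   67.2]
open [357 120  19  48] rect [ 515.7 -299.3] [112.5  36.5] 0.044 centroid [ 517.6 -299.3] pca 0.02 depthrect [ 516.1 -299.9] [112.1  35.8] 0.038 [ 518.2 -298.2   55.6]
```

```bash
cat > go.py <<'E'
import sys,numpy as np
from scipy.spatial.transform import Rotation as R
from workcell import get_obs
# turn first, then shift in tool axes at the target yaw
x,y,z,yaw=map(float,sys.argv[1:5]);o=get_obs();M=R.from_rotvec(o["orientation"]).as_matrix()
yn=np.arctan2(M[1,0],M[0,0]);c,s=np.cos(yaw),np.sin(yaw);d=np.array([x,y,z])-o["ee_pos"]
u=np.array([[c,s,0],[s,-c,0],[0,0,-1]])@d/50
print("t",round(o["t"],2),"pos",np.round(o["ee_pos"],1),"yaw",round(yn,4),"tilt",np.round(M[:2,2],4),"w",round(float(o["width"]),1),"F",np.round(o["ft_force"],1),"wz",round((yn-yaw)/.12,3),"shift units",np.round(u,3))
E
python3 go.py 504.9 -82.5 180 0.039
```

```text
t 0.15 pos [ 158.1 -604.2  222.1] yaw 0.2558 tilt [-0.0003  0.0012] w 87.6 F [-0.4  0.5 -0.4] wz 1.807 shift units [  7.339 -10.156   0.842]
```

Call:
step_arm --pt "0.25 0 0 0 0 0 0.9" --pt "0.25 0 0 0 0 0 0.907" --pt "0.25 0.61 -0.85 0.07 0 0 0" --pt "0.25 0.61 -0.85 0.07 0 0 0" --pt "0.25 0.61 -0.85 0.07 0 0 0" --pt "0.25 0.61 -0.85 0.07 0 0 0" --pt "0.25 0.61 -0.85 0.07 0 0 0" --pt "0.25 0.61 -0.85 0.07 0 0 0" --pt "0.25 0.61 -0.85 0.07 0 0 0" --pt "0.25 0.61 -0.85 0.07 0 0 0" --pt "0.25 0.61 -0.85 0.07 0 0 0" --pt "0.25 0.61 -0.85 0.07 0 0 0" --pt "0.25 0.61 -0.85 0.07 0 0 0" --pt "0.25 0.61 -0.81 0.07 0 0 0" --pt "0.25 0 0 0 0 0 0" --pt "0.25 0 0 0 0 0 0"

```text
t: 2.15
ee_pos: [503.6, -82.7, 180.4]
orientation: [3.141, 0.062, -0.002]
ft_force: [-0.3, 0.4, 0.6]
width: 55.0
grasp_force: 0.0
```

```bash
python3 go.py 504.9 -82.5 41 0.039; python3 - <<'E'
from workcell import vision
import cv2
im=vision.get_image("wrist");cv2.imwrite("pics/w1.png",cv2.resize(im["pixels"][:,:,::-1],(800,600)))
E
```

```text
t 2.15 pos [503.6 -82.7 180.4] yaw 0.0397 tilt [-0.001 -0.   ] w 55.0 F [-0.3  0.4  0.6] wz 0.006 shift units [ 0.026 -0.004  2.788]
```

View pics/w1.png

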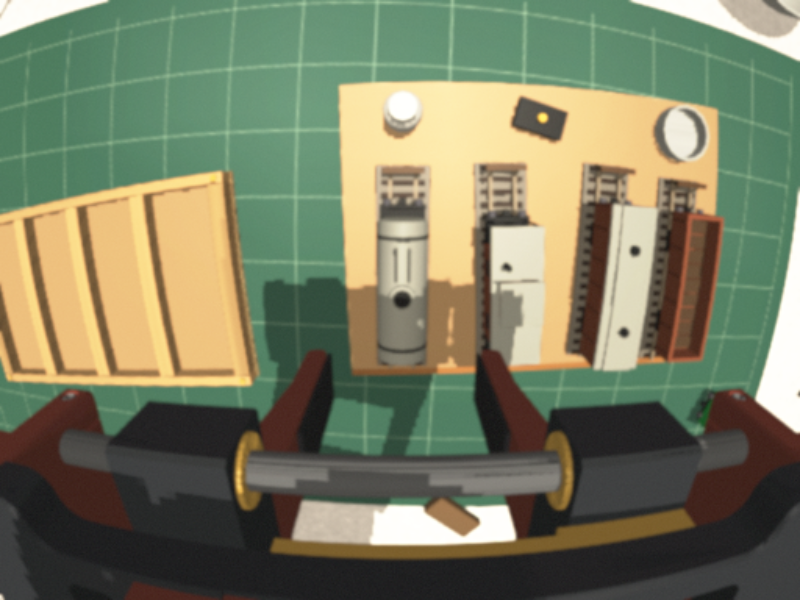

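The wrist view shows the tank barrel (402,290) midway between the fingertips (325 and 487). I'll descend and grip.

Call:
step_arm --pt "0.25 0.026 0 0.8 0 0 0" --pt "0.25 0 0 0.8 0 0 0" --pt "0.25 0 0 0.6 0 0 0" --pt "0.25 0 0 0.4 0 0 0" --pt "0.25 0 0 0.188 0 0 0" --pt "0.25 0 0 0 0 0 0" --pt "-1 0 0 0 0 0 0" --pt "-1 0 0 0 0 0 0" --pt "-1 0 0 0 0 0 0" --pt "-1 0 0 0 0 0 0" --pt "-1 0 0 0 0 0 0"

```text
t: 3.58
ee_pos: [505.9, -82.8, 41.8]
orientation: [3.141, 0.061, 0.002]
ft_force: [-1.1, -1.0, 7.3]
width: 31.4
grasp_force: 30.0
```

```bash
python3 go.py 474.1 290.6 140 0.095
```

```text
t 3.58 pos [505.9 -82.8  41.8] yaw 0.0391 tilt [ 0.001  -0.0002] w 31.4 F [-1.1 -1.   7.3] wz -0.466 shift units [ 0.076 -7.494 -1.964]
```

Call:
step_arm --pt "-1 0 0 -0.2 0 0 0" --pt "-1 0 0 -0.4 0 0 0" --pt "-1 0 0 -0.68 0 0 0" --pt "-1 0 0 -0.68 0 0 -0.466" --pt "-1 0 0 0 0 0 0"

```text
t: 4.2
ee_pos: [507.0, -83.0, 141.8]
orientation: [3.137, 0.149, 0.008]
ft_force: [-0.7, 0.2, -0.9]
width: 31.1
grasp_force: 30.0
```

```bash
python3 go.py 474.1 290.6 140 0.095; python3 - <<'E'
from workcell import vision
import cv2
im=vision.get_image("wrist");cv2.imwrite("pics/w2.png",cv2.resize(im["pixels"][:,:,::-1],(800,600)))
E
```

```text
t 4.2 pos [507.  -83.  141.8] yaw 0.095 tilt [ 0.005  -0.0009] w 31.1 F [-0.7  0.2 -0.9] wz -0.0 shift units [ 0.053 -7.5    0.036]
```

View pics/w2.png

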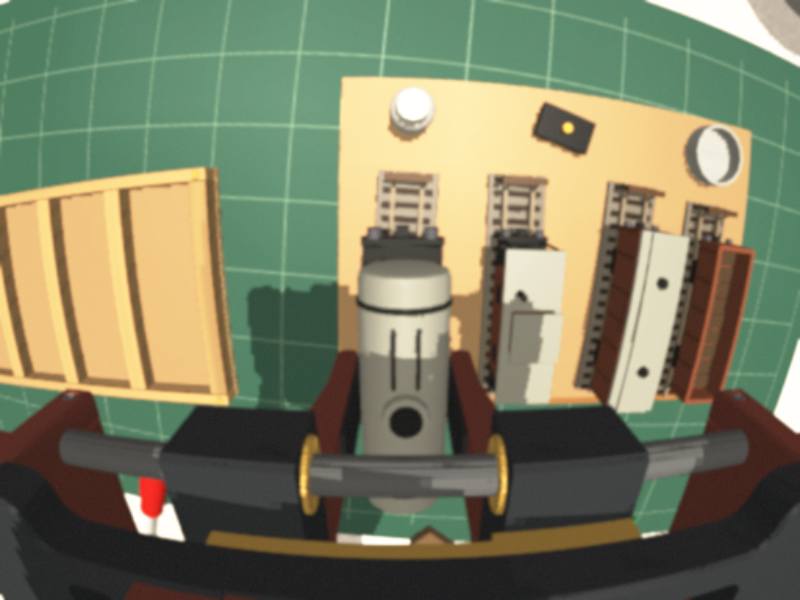

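The tank is held, level and off its track (barrel at 405,330 between the fingers). Now I'll carry it to the leftmost compartment.

Call:
step_arm --pt "-1 0 -0.4 0 0 0 0" --pt "-1 0 -0.8 0 0 0 0" --pt "-1 0 -0.8 0 0 0 0" --pt "-1 0 -0.9 0 0 0 0" --pt "-1 0 -0.9 0 0 0 0" --pt "-1 0 -0.9 0 0 0 0" --pt "-1 0 -0.9 0 0 0 0" --pt "-1 0 -0.8 0 0 0 0" --pt "-1 0 -0.7 0 0 0 0" --pt "-1 0 -0.4 0 0 0 0" --pt "-1 0 0 0 0 0 0" --pt "-1 0 0 0 0 0 0"

```text
t: 5.75
ee_pos: [469.5, 289.5, 138.7]
orientation: [3.137, 0.148, -0.002]
ft_force: [-0.2, 0.2, -0.5]
width: 31.3
grasp_force: 30.0
```

```bash
python3 go.py 474.1 290.6 29 0.095; python3 - <<'E'
from workcell import vision
import cv2
im=vision.get_image("wrist");cv2.imwrite("pics/w3.png",cv2.resize(im["pixels"][:,:,::-1],(800,600)))
E
```

```text
t 5.75 pos [469.5 289.5 138.7] yaw 0.0944 tilt [-0.0011 -0.001 ] w 31.3 F [-0.2  0.2 -0.5] wz -0.005 shift units [ 0.093 -0.014  2.195]
```

View pics/w3.png

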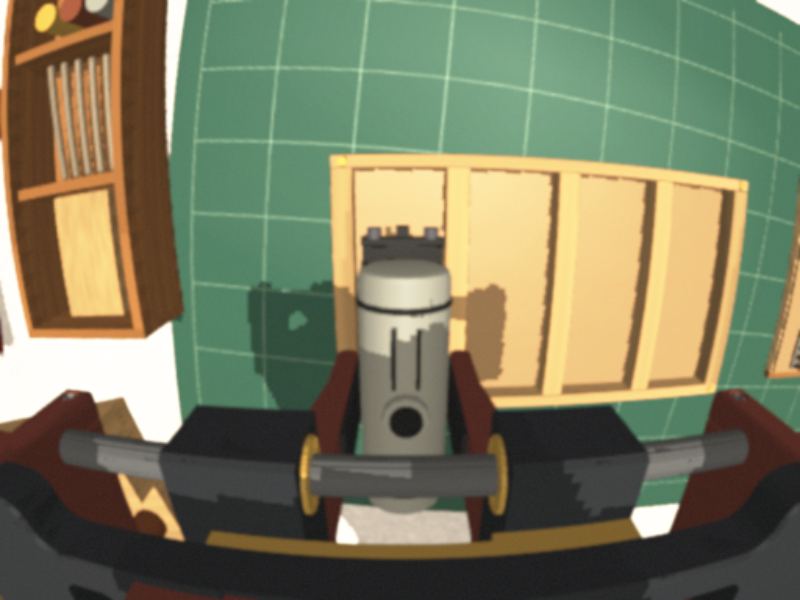

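The tank (403) lines up with the compartment's middle (353 to 447, so 400), and its yaw matches. Lowering it now.

Call:
step_arm --pt "-1 0.09 -0.014 0.6 0 0 0" --pt "-1 0 0 0.7 0 0 0" --pt "-1 0 0 0.4 0 0 0" --pt "-1 0 0 0.25 0 0 0" --pt "-1 0 0 0.1 0 0 0" --pt "-1 0 0 0.07 0 0 0" --pt "-1 0 0 0.03 0 0 0" --pt "-1 0 0 0 0 0 0"

```text
t: 6.8
ee_pos: [474.5, 291.9, 32.2]
orientation: [-3.138, -0.149, -0.001]
ft_force: [0.7, -1.0, -0.8]
width: 31.6
grasp_force: 30.0
```

```bash
python3 go.py 474.1 290.6 29 0.095
```

```text
t 6.8 pos [474.5 291.9  32.2] yaw 0.095 tilt [0.0006 0.0004] w 31.6 F [ 0.7 -1.  -0.8] wz -0.0 shift units [-0.011  0.025  0.064]
```

Call:
step_arm --pt "-1 0 0 0.02 0 0 0" --pt "-1 0 0 0.02 0 0 0" --pt "-1 0 0 0 0 0 0"

```text
t: 7.18
ee_pos: [474.2, 291.7, 29.7]
orientation: [3.138, 0.149, -0.0]
ft_force: [-0.3, -0.3, -1.4]
width: 31.4
grasp_force: 30.0
```

Call:
step_arm --pt "-1 0 0 0.02 0 0 0" --pt "-1 0 0 0 0 0 0"

```text
t: 7.42
ee_pos: [474.3, 291.8, 29.4]
orientation: [-3.138, -0.149, -0.0]
ft_force: [-2.1, -0.7, 7.1]
width: 31.3
grasp_force: 30.0
```

Contact felt (7 N), so I'll release and rise.

Call:
step_arm --pt "0.25 0 0 0 0 0 0" --pt "0.25 0 0 0 0 0 0" --pt "0.25 0 0 0 0 0 0" --pt "0.25 0 0 -0.3 0 0 0" --pt "0.25 0 0 -0.6 0 0 0" --pt "0.25 0 0 -0.8 0 0 0" --pt "0.25 0 0 -0.8 0 0 0" --pt "0.25 0 0 0 0 0 0"

```text
t: 8.43
ee_pos: [476.3, 292.9, 157.8]
orientation: [-3.135, -0.149, -0.01]
ft_force: [1.5, 0.3, 0.2]
width: 54.8
grasp_force: 0.0
```

```bash
python3 go.py 506.8 -155.2 150 0.079; python3 - <<'E'
from workcell import vision
import cv2
im=vision.get_image("wrist");cv2.imwrite("pics/w4.png",cv2.resize(im["pixels"][:,:,::-1],(600,450)))
E
```

```text
t 8.43 pos [476.3 292.9 157.8] yaw 0.0949 tilt [0.0063 0.0037] w 54.8 F [1.5 0.3 0.2] wz 0.132 shift units [-0.1    8.983  0.157]
```

View pics/w4.png

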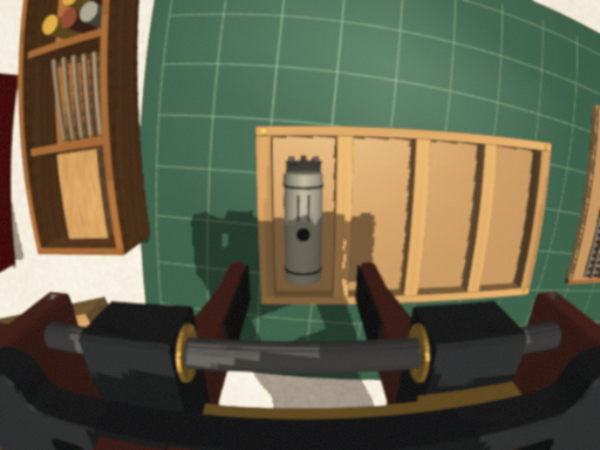

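The tank sits upright at (303,225), centred in the left compartment. Next is the brake van.

Call:
step_arm --pt "0.25 -0.1 0.5 0 0 0 0.132" --pt "0.25 0 0.9 0 0 0 0" --pt "0.25 0 0.9 0 0 0 0" --pt "0.25 0 0.9 0 0 0 0" --pt "0.25 0 0.9 0 0 0 0" --pt "0.25 0 0.9 0 0 0 0" --pt "0.25 0 0.9 0 0 0 0" --pt "0.25 0 0.9 0 0 0 0" --pt "0.25 0 0.9 0 0 0 0" --pt "0.25 0 0.8 0 0 0 0" --pt "0.25 0 0.48 0.1 0 0 0" --pt "0.25 0 0 0 0 0 0" --pt "0.25 0 0 0 0 0 0"

```text
t: 10.1
ee_pos: [504.4, -155.6, 148.0]
orientation: [-3.138, -0.124, 0.003]
ft_force: [0.0, 0.5, -1.4]
width: 55.0
grasp_force: 0.0
```

```bash
python3 go.py 506.8 -155.2 41 0.079; python3 - <<'E'
from workcell import vision
import cv2
im=vision.get_image("wrist");cv2.imwrite("pics/w5.png",cv2.resize(im["pixels"][:,:,::-1],(600,450)))
E
```

```text
t 10.1 pos [ 504.4 -155.6  148. ] yaw 0.0789 tilt [-0.0018  0.0008] w 55.0 F [ 0.   0.5 -1.4] wz -0.001 shift units [ 0.049 -0.004  2.14 ]
```

View pics/w5.png

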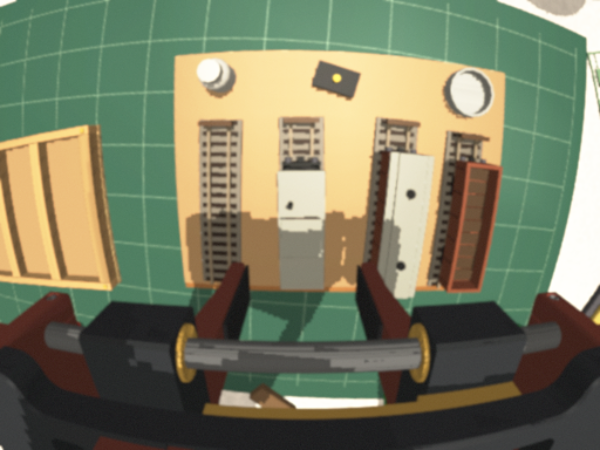

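The brake van (302,230) is centred between the fingertips (240 and 363). I'll descend and grip.

Call:
step_arm --pt "0.25 0.04 0 0.6 0 0 0" --pt "0.25 0 0 0.7 0 0 0" --pt "0.25 0 0 0.5 0 0 0" --pt "0.25 0 0 0.24 0 0 0" --pt "0.25 0 0 0.1 0 0 0" --pt "0.25 0 0 0 0 0 0" --pt "-1 0 0 0 0 0 0" --pt "-1 0 0 0 0 0 0" --pt "-1 0 0 0 0 0 0" --pt "-1 0 0 0 0 0 0" --pt "-1 0 0 0 0 0 0"

```text
t: 11.52
ee_pos: [507.5, -156.3, 42.3]
orientation: [3.139, 0.124, 0.001]
ft_force: [-0.3, 0.1, 5.7]
width: 33.6
grasp_force: 30.0
```

```bash
python3 go.py 480.8 220.9 140 0.095
```

```text
t 11.53 pos [ 507.5 -156.3   42.3] yaw 0.079 tilt [ 0.0008 -0.0002] w 33.6 F [-0.3  0.1  5.7] wz -0.133 shift units [ 0.184 -7.561 -1.955]
```

Call:
step_arm --pt "-1 0 0 -0.2 0 0 0" --pt "-1 0 0 -0.4 0 0 0" --pt "-1 0 0 -0.68 0 0 0" --pt "-1 0 0 -0.7 0 0 -0.133" --pt "-1 0 -0.4 0 0 0 0" --pt "-1 0.05 -0.8 0 0 0 0" --pt "-1 0.05 -0.8 0 0 0 0" --pt "-1 0.05 -0.9 0 0 0 0" --pt "-1 0.05 -0.9 0 0 0 0" --pt "-1 0.05 -0.9 0 0 0 0" --pt "-1 0 -0.9 0 0 0 0" --pt "-1 0 -0.8 0 0 0 0" --pt "-1 0 -0.7 0 0 0 0" --pt "-1 0 -0.46 0 0 0 0" --pt "-1 0 0 0 0 0 0" --pt "-1 0 0 0 0 0 0"

```text
t: 13.52
ee_pos: [482.7, 220.9, 139.9]
orientation: [3.137, 0.15, -0.003]
ft_force: [0.2, -0.1, -0.7]
width: 34.2
grasp_force: 30.0
```

```bash
python3 go.py 480.8 220.9 31 0.095; python3 - <<'E'
from workcell import vision
import cv2
im=vision.get_image("wrist");cv2.imwrite("pics/w6.png",cv2.resize(im["pixels"][:,:,::-1],(600,450)))
E
```

```text
t 13.53 pos [482.7 220.9 139.9] yaw 0.0954 tilt [-0.0017 -0.0009] w 34.2 F [ 0.2 -0.1 -0.7] wz 0.003 shift units [-0.038 -0.003  2.179]
```

View pics/w6.png

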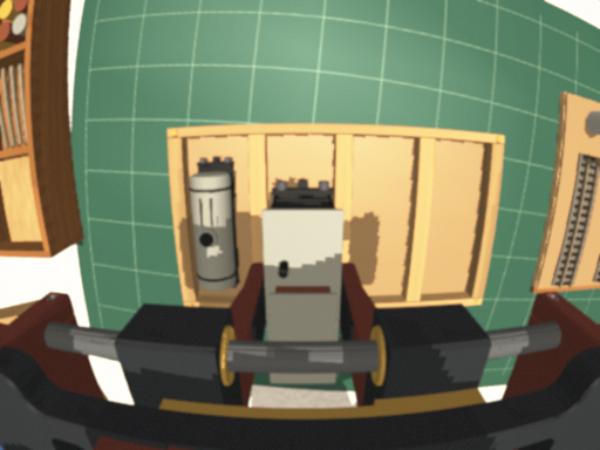

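The brake van (303) lines up with compartment 2 (266 to 337). Lowering in small steps.

Call:
step_arm --pt "-1 -0.038 0 0.6 0 0 0" --pt "-1 0 0 0.7 0 0 0" --pt "-1 0 0 0.4 0 0 0" --pt "-1 0 0 0.25 0 0 0" --pt "-1 0 0 0.1 0 0 0" --pt "-1 0 0 0.07 0 0 0" --pt "-1 0 0 0.04 0 0 0" --pt "-1 0 0 0 0 0 0" --pt "-1 0 0 0 0 0 0"

```text
t: 14.7
ee_pos: [482.0, 221.3, 33.1]
orientation: [-3.138, -0.149, -0.001]
ft_force: [-0.1, 0.2, -0.9]
width: 33.8
grasp_force: 30.0
```

Call:
step_arm --pt "-1 0 0 0.02 0 0 0" --pt "-1 0 0 0 0 0 0"

```text
t: 14.95
ee_pos: [481.8, 221.2, 31.8]
orientation: [-3.138, -0.149, 0.0]
ft_force: [1.1, -0.2, -0.8]
width: 34.2
grasp_force: 30.0
```

Call:
step_arm --pt "-1 0 0 0.02 0 0 0" --pt "-1 0 0 0 0 0 0"

```text
t: 15.2
ee_pos: [481.7, 221.1, 30.7]
orientation: [3.138, 0.149, -0.0]
ft_force: [-0.2, 0.8, -0.3]
width: 33.6
grasp_force: 30.0
```

Call:
step_arm --pt "-1 0 0 0.02 0 0 0" --pt "-1 0 0 0 0 0 0"

```text
t: 15.45
ee_pos: [481.9, 221.2, 29.9]
orientation: [-3.138, -0.149, -0.0]
ft_force: [-1.2, -0.2, 2.3]
width: 33.9
grasp_force: 30.0
```

Contact. I'll release, rise and go on towards the van at (514.6, -231.7, yaw 0.028).

Call:
step_arm --pt "0.25 0 0 0 0 0 0" --pt "0.25 0 0 0 0 0 0" --pt "0.25 0 0 0 0 0 0" --pt "0.25 0 0 -0.3 0 0 0" --pt "0.25 0 0 -0.6 0 0 0" --pt "0.25 0 0 -0.8 0 0 0" --pt "0.25 0 0 -0.8 0 0 0" --pt "0.25 0 0 0 0 0 0" --pt "0.25 0 0 0 0 0 0"

```text
t: 16.58
ee_pos: [481.5, 221.0, 154.9]
orientation: [-3.138, -0.149, -0.0]
ft_force: [-0.7, -0.1, -1.0]
width: 55.2
grasp_force: 0.0
```

```bash
python3 go.py 514.6 -231.7 150 0.028
```

```text
t 16.57 pos [481.5 221.  154.9] yaw 0.095 tilt [0.0001 0.0001] w 55.2 F [-0.7 -0.1 -1. ] wz 0.558 shift units [0.408 9.068 0.098]
```

Call:
step_arm --pt "0.25 0 0 0 0 0 0.558" --pt "0.25 0 0.5 0 0 0 0" --pt "0.25 0.05 0.9 0 0 0 0" --pt "0.25 0.05 0.9 0 0 0 0" --pt "0.25 0.05 0.9 0 0 0 0" --pt "0.25 0.05 0.9 0 0 0 0" --pt "0.25 0.05 0.9 0 0 0 0" --pt "0.25 0.05 0.9 0 0 0 0" --pt "0.25 0.05 0.9 0 0 0 0" --pt "0.25 0.05 0.9 0 0 0 0" --pt "0.25 0.05 0.8 0 0 0 0" --pt "0.25 0 0.57 0.1 0 0 0" --pt "0.25 0 0 0 0 0 0" --pt "0.25 0 0 0 0 0 0"

```text
t: 18.32
ee_pos: [516.2, -230.6, 148.7]
orientation: [-3.14, -0.044, 0.003]
ft_force: [0.7, 0.3, -1.0]
width: 55.0
grasp_force: 0.0
```

```bash
python3 go.py 514.6 -231.7 41 0.028; python3 - <<'E'
from workcell import vision
import cv2
im=vision.get_image("wrist");cv2.imwrite("pics/w7.png",cv2.resize(im["pixels"][:,:,::-1],(600,450)))
E
```

```text
t 18.32 pos [ 516.2 -230.6  148.7] yaw 0.0279 tilt [-0.0021  0.0013] w 55.0 F [ 0.7  0.3 -1. ] wz -0.001 shift units [-0.033  0.021  2.155]
```

View pics/w7.png

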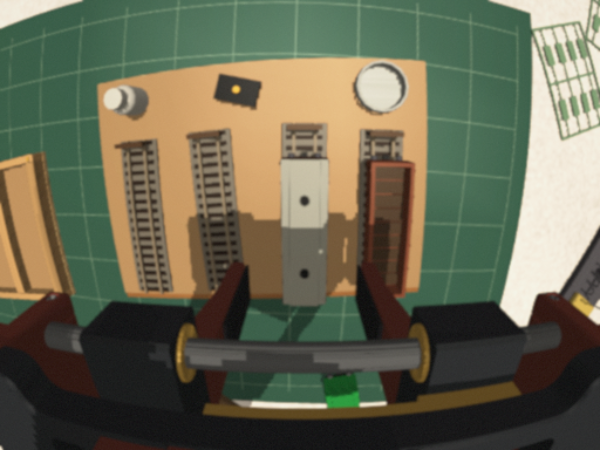

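The van (304,230) is centred, and the open wagon's near wall (370) clears the right finger. I'll descend and grip.

Call:
step_arm --pt "0.25 -0.033 0.015 0.6 0 0 0" --pt "0.25 0 0 0.7 0 0 0" --pt "0.25 0 0 0.5 0 0 0" --pt "0.25 0 0 0.24 0 0 0" --pt "0.25 0 0 0.115 0 0 0" --pt "0.25 0 0 0 0 0 0" --pt "-1 0 0 0 0 0 0" --pt "-1 0 0 0 0 0 0" --pt "-1 0 0 0 0 0 0" --pt "-1 0 0 0 0 0 0" --pt "-1 0 0 0 0 0 0"

```text
t: 19.75
ee_pos: [515.8, -232.6, 42.6]
orientation: [3.141, 0.044, 0.001]
ft_force: [-0.9, 0.8, 6.4]
width: 34.0
grasp_force: 30.0
```

```bash
python3 go.py 487.4 151.3 140 0.095
```

```text
t 19.75 pos [ 515.8 -232.6   42.6] yaw 0.028 tilt [ 0.0008 -0.0004] w 34.0 F [-0.9  0.8  6.4] wz -0.559 shift units [ 0.163 -7.697 -1.949]
```

Call:
step_arm --pt "-1 0 0 -0.2 0 0 0" --pt "-1 0 0 -0.4 0 0 0" --pt "-1 0 0 -0.68 0 0 0" --pt "-1 0 0 -0.67 0 0 -0.559" --pt "-1 0 -0.4 0 0 0 0" --pt "-1 0.04 -0.8 0 0 0 0" --pt "-1 0.04 -0.8 0 0 0 0" --pt "-1 0.04 -0.9 0 0 0 0" --pt "-1 0.04 -0.9 0 0 0 0" --pt "-1 0 -0.9 0 0 0 0" --pt "-1 0 -0.9 0 0 0 0" --pt "-1 0 -0.8 0 0 0 0" --pt "-1 0 -0.8 0 0 0 0" --pt "-1 0 -0.5 0 0 0 0" --pt "-1 0 0 0 0 0 0" --pt "-1 0 0 0 0 0 0"

```text
t: 21.75
ee_pos: [485.9, 151.4, 138.8]
orientation: [3.138, 0.15, -0.002]
ft_force: [0.8, -0.3, -0.0]
width: 34.1
grasp_force: 30.0
```

```bash
python3 go.py 487.4 151.3 31 0.095; python3 - <<'E'
from workcell import vision
import cv2
im=vision.get_image("wrist");cv2.imwrite("pics/w8.png",cv2.resize(im["pixels"][:,:,::-1],(600,450)))
E
```

```text
t 21.75 pos [485.9 151.4 138.8] yaw 0.0952 tilt [-0.0015 -0.0006] w 34.1 F [ 0.8 -0.3 -0. ] wz 0.002 shift units [0.031 0.004 2.157]
```

View pics/w8.png

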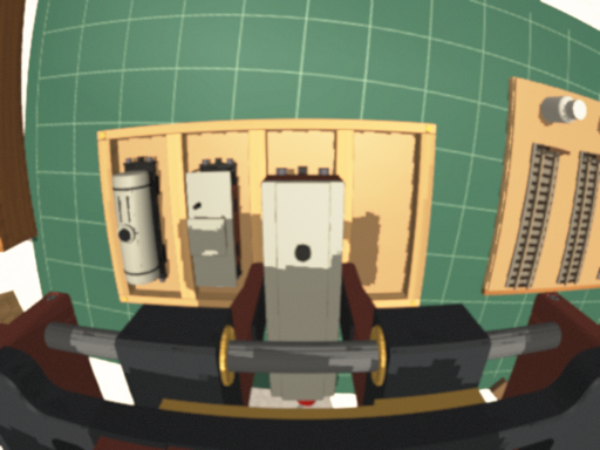

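The van (303) lines up with compartment 3 (266 to 337), with the tank and brake van standing in 1 and 2. Lowering.

Call:
step_arm --pt "-1 0.03 0 0.6 0 0 0" --pt "-1 0 0 0.7 0 0 0" --pt "-1 0 0 0.4 0 0 0" --pt "-1 0 0 0.25 0 0 0" --pt "-1 0 0 0.1 0 0 0" --pt "-1 0 0 0.07 0 0 0" --pt "-1 0 0 0.04 0 0 0" --pt "-1 0 0 0 0 0 0" --pt "-1 0 0 0 0 0 0"

```text
t: 22.92
ee_pos: [488.5, 151.9, 31.9]
orientation: [-3.138, -0.149, -0.001]
ft_force: [0.7, -0.2, -1.0]
width: 34.1
grasp_force: 30.0
```

Call:
step_arm --pt "-1 0 0 0.02 0 0 0" --pt "-1 0 0 0 0 0 0"

```text
t: 23.18
ee_pos: [488.3, 151.8, 30.6]
orientation: [-3.138, -0.149, -0.0]
ft_force: [-0.3, -0.9, -1.0]
width: 33.7
grasp_force: 30.0
```

Call:
step_arm --pt "-1 0 0 0.02 0 0 0" --pt "-1 0 0 0 0 0 0"

```text
t: 23.42
ee_pos: [488.3, 151.8, 30.0]
orientation: [-3.138, -0.149, -0.0]
ft_force: [-1.9, -0.4, 7.4]
width: 34.0
grasp_force: 30.0
```

Call:
step_arm --pt "0.25 0 0 0 0 0 0" --pt "0.25 0 0 0 0 0 0" --pt "0.25 0 0 0 0 0 0" --pt "0.25 0 0 -0.3 0 0 0" --pt "0.25 0 0 -0.6 0 0 0" --pt "0.25 0 0 -0.8 0 0 0" --pt "0.25 0 0 -0.8 0 0 0" --pt "0.25 0 0 0 0 0 0" --pt "0.25 0 0 0 0 0 0"

```text
t: 24.55
ee_pos: [488.0, 151.7, 154.7]
orientation: [-3.138, -0.149, -0.0]
ft_force: [-0.7, 0.1, -0.3]
width: 55.0
grasp_force: 0.0
```

```bash
python3 go.py 516 -299.5 150 0.037
```

```text
t 24.55 pos [488.  151.7 154.7] yaw 0.0951 tilt [0.0002 0.0001] w 55.0 F [-0.7  0.1 -0.3] wz 0.484 shift units [0.226 9.039 0.093]
```

Call:
step_arm --pt "0.25 0 0 0 0 0 0.484" --pt "0.25 0 0.5 0 0 0 0" --pt "0.25 0.03 0.9 0 0 0 0" --pt "0.25 0.03 0.9 0 0 0 0" --pt "0.25 0.03 0.9 0 0 0 0" --pt "0.25 0.03 0.9 0 0 0 0" --pt "0.25 0.03 0.9 0 0 0 0" --pt "0.25 0.03 0.9 0 0 0 0" --pt "0.25 0.03 0.9 0 0 0 0" --pt "0.25 0 0.9 0 0 0 0" --pt "0.25 0 0.8 0 0 0 0" --pt "0.25 0 0.54 0.1 0 0 0" --pt "0.25 0 0 0 0 0 0" --pt "0.25 0 0 0 0 0 0"

```text
t: 26.3
ee_pos: [514.7, -298.5, 148.4]
orientation: [-3.139, -0.058, 0.003]
ft_force: [0.5, -0.3, -0.3]
width: 55.3
grasp_force: 0.0
```

```bash
python3 go.py 516 -299.5 41 0.037; python3 - <<'E'
from workcell import vision
import cv2
im=vision.get_image("wrist");cv2.imwrite("pics/w9.png",cv2.resize(im["pixels"][:,:,::-1],(600,450)))
E
```

```text
t 26.3 pos [ 514.7 -298.5  148.4] yaw 0.037 tilt [-0.0021  0.0015] w 55.3 F [ 0.5 -0.3 -0.3] wz -0.0 shift units [0.025 0.022 2.148]
```

View pics/w9.png

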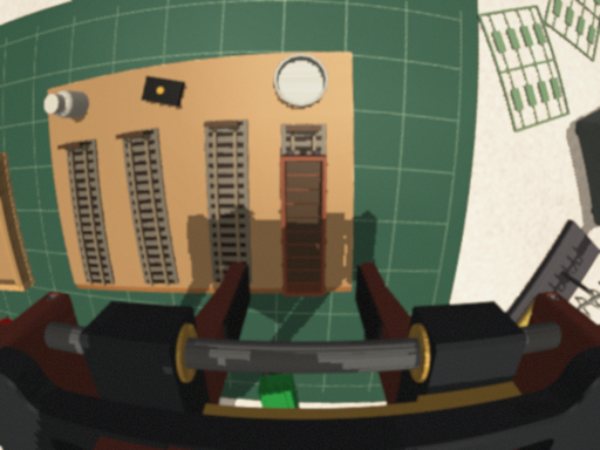

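The open wagon (303,225) is centred between the fingers. I'll descend and grip.

Call:
step_arm --pt "0.25 0.01 0.01 0.6 0 0 0" --pt "0.25 0 0 0.7 0 0 0" --pt "0.25 0 0 0.5 0 0 0" --pt "0.25 0 0 0.24 0 0 0" --pt "0.25 0 0 0.115 0 0 0" --pt "0.25 0 0 0 0 0 0" --pt "0.25 0 0 0 0 0 0"

```text
t: 27.22
ee_pos: [516.6, -300.3, 42.7]
orientation: [3.14, 0.058, 0.002]
ft_force: [-0.9, -0.9, 0.5]
width: 54.7
grasp_force: 0.0
```

Call:
step_arm --pt "-1 0 0 0 0 0 0" --pt "-1 0 0 0 0 0 0" --pt "-1 0 0 0 0 0 0" --pt "-1 0 0 0 0 0 0" --pt "-1 0 0 0 0 0 0"

```text
t: 27.85
ee_pos: [516.2, -300.1, 42.0]
orientation: [3.141, 0.058, 0.0]
ft_force: [-1.2, -0.3, 3.5]
width: 33.5
grasp_force: 30.0
```

```bash
python3 go.py 494.1 81.6 140 0.095
```

```text
t 27.85 pos [ 516.2 -300.1   42. ] yaw 0.037 tilt [ 0.0003 -0.0002] w 33.5 F [-1.2 -0.3  3.5] wz -0.483 shift units [ 0.285 -7.642 -1.959]
```

Call:
step_arm --pt "-1 0 0 -0.2 0 0 0" --pt "-1 0 0 -0.4 0 0 0" --pt "-1 0 0 -0.68 0 0 0" --pt "-1 0 0 -0.68 0 0 -0.483" --pt "-1 0.04 -0.4 0 0 0 0" --pt "-1 0.04 -0.8 0 0 0 0" --pt "-1 0.04 -0.8 0 0 0 0" --pt "-1 0.04 -0.9 0 0 0 0" --pt "-1 0.04 -0.9 0 0 0 0" --pt "-1 0.04 -0.9 0 0 0 0" --pt "-1 0.04 -0.9 0 0 0 0" --pt "-1 0 -0.8 0 0 0 0" --pt "-1 0 -0.7 0 0 0 0" --pt "-1 0 -0.54 0 0 0 0" --pt "-1 0 0 0 0 0 0" --pt "-1 0 0 0 0 0 0"

```text
t: 29.85
ee_pos: [493.1, 81.5, 139.5]
orientation: [3.138, 0.15, -0.001]
ft_force: [-0.1, -0.5, -1.3]
width: 33.4
grasp_force: 30.0
```

```bash
python3 go.py 494.1 81.6 31 0.095; python3 - <<'E'
from workcell import vision
import cv2
im=vision.get_image("wrist");cv2.imwrite("pics/w10.png",cv2.resize(im["pixels"][:,:,::-1],(600,450)))
E
```

```text
t 29.85 pos [493.1  81.5 139.5] yaw 0.0953 tilt [-0.0008 -0.0003] w 33.4 F [-0.1 -0.5 -1.3] wz 0.003 shift units [2.00e-02 1.00e-03 2.17e+00]
```

View pics/w10.png

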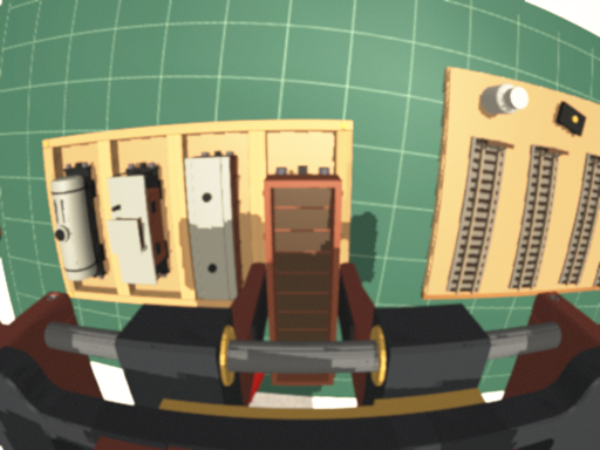

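The open wagon (302) lines up with compartment 4 (266 to 337). Lowering.

Call:
step_arm --pt "-1 0.01 0 0.6 0 0 0" --pt "-1 0 0 0.7 0 0 0" --pt "-1 0 0 0.4 0 0 0" --pt "-1 0 0 0.25 0 0 0" --pt "-1 0 0 0.1 0 0 0" --pt "-1 0 0 0.07 0 0 0" --pt "-1 0 0 0.04 0 0 0" --pt "-1 0 0 0 0 0 0" --pt "-1 0 0 0 0 0 0"

```text
t: 31.02
ee_pos: [494.5, 81.8, 32.1]
orientation: [-3.138, -0.149, -0.001]
ft_force: [-1.1, -0.5, -0.3]
width: 33.8
grasp_force: 30.0
```

Call:
step_arm --pt "-1 0 0 0.02 0 0 0" --pt "-1 0 0 0 0 0 0"

```text
t: 31.28
ee_pos: [494.2, 81.7, 30.8]
orientation: [-3.138, -0.149, -0.0]
ft_force: [0.2, 0.6, -1.4]
width: 33.5
grasp_force: 30.0
```

Call:
step_arm --pt "-1 0 0 0.02 0 0 0" --pt "-1 0 0 0 0 0 0"

```text
t: 31.52
ee_pos: [494.2, 81.7, 29.7]
orientation: [-3.138, -0.149, 0.0]
ft_force: [-0.6, -0.1, -1.4]
width: 33.7
grasp_force: 30.0
```

Call:
step_arm --pt "-1 0 0 0.02 0 0 0" --pt "-1 0 0 0 0 0 0"

```text
t: 31.78
ee_pos: [494.3, 81.7, 29.5]
orientation: [-3.138, -0.149, -0.0]
ft_force: [-2.7, 0.0, 9.6]
width: 34.1
grasp_force: 30.0
```

Contact. I'll release, rise and back away to check.

Call:
step_arm --pt "0.25 0 0 0 0 0 0" --pt "0.25 0 0 0 0 0 0" --pt "0.25 0 0 0 0 0 0" --pt "0.25 0 0 -0.3 0 0 0" --pt "0.25 0 0 -0.6 0 0 0" --pt "0.25 0 0 -0.9 0 0 0" --pt "0.25 0 0 -0.9 0 0 0" --pt "0.25 0 0 -0.9 0 0 0" --pt "0.25 0 0.9 -0.5 0 0 0" --pt "0.25 0 0.9 0 0 0 0" --pt "0.25 0 0.9 0 0 0 0" --pt "0.25 0 0.9 0 0 0 0" --pt "0.25 0 0.9 0 0 0 0" --pt "0.25 0 0.9 0 0 0 0" --pt "0.25 0 0.9 0 0 0 0" --pt "0.25 0 0 0 0 0 0" --pt "0.25 0 0 0 0 0 0"

```text
t: 33.9
ee_pos: [523.7, -231.4, 234.1]
orientation: [-3.138, -0.148, 0.0]
ft_force: [-0.8, 0.9, -0.4]
width: 54.8
grasp_force: 0.0
```

```bash
python3 - <<'E'
from workcell import vision
import cv2,numpy as np
from h import *
im=vision.get_image("top");W=cloud(im);Z=W[...,2]
c,s=np.cos(.095),np.sin(.095)
X=W[...,0]-484.1;Y=W[...,1]-186.1;tx=c*X+s*Y;ty=-s*X+c*Y
for n,y,lo,hi in [("tank",105,33,62),("brake",35,36,76),("van",-35,40,66),("open",-105,32,52)]:
    m=((abs(tx)<80)&(abs(ty-y)<27)&(Z>lo)&(Z<hi)).astype(np.uint8)
    m=cv2.medianBlur(m,3)>0
    P=np.c_[tx[m],ty[m]];print(n,m.sum(),*rect(P),"z",np.round(np.percentile(Z[m],[10,50,95]),1))
cv2.imwrite("pics/top9.png",cv2.resize(im["pixels"][110:220,80:240,::-1],(800,550),interpolation=cv2.INTER_CUBIC))
E
```

```text
tank 564 [-121.8  -31.7] [439.9  86.9] 0.847 z [43.7 51.6 58.8]
brake 613 [-114.5  -65.8] [391.4  80.6] 0.721 z [49.7 53.5 67.7]
van 741 [-103.9  -99.2] [354.1  82.2] 0.538 z [50.2 54.6 58.8]
open 219 [ -96.6 -140.2] [317.6  67.5] 0.342 z [35.4 43.  46.8]
```

View pics/top9.png

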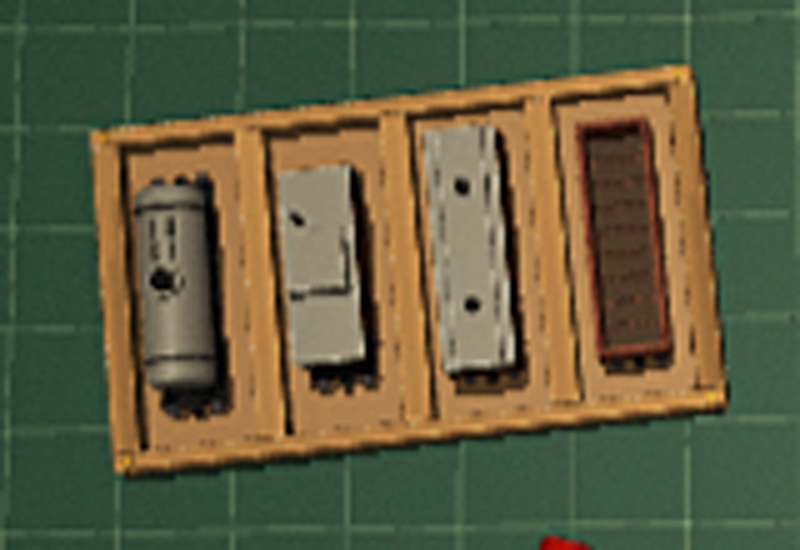

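All four stand in order (tank, brake van, van, open), upright and released. I'll do one clean numeric check, handing in only if it passes.

```bash
python3 - <<'E'
from workcell import vision,ctrl,get_obs
import cv2,numpy as np
from h import *
im=vision.get_image("top");W=cloud(im);Z=W[...,2]
c,s=np.cos(.095),np.sin(.095)
X=W[...,0]-484.1;Y=W[...,1]-186.1;tx=c*X+s*Y;ty=-s*X+c*Y;ok=True
for n,y,lo,hi in [("tank",105,33,62),("brake",35,36,76),("van",-35,40,66),("open",-105,32,52)]:
    m0=(abs(tx)<80)&(abs(ty-y)<27)&(Z>lo)&(Z<hi)
    m=m0&(cv2.medianBlur(m0.astype(np.uint8),3)>0)
    r=rect(np.c_[tx[m],ty[m]]);print(n,*r);ok&=abs(r[0][0])<20 and abs(r[0][1]-y)<9
print(ok,np.round(get_obs()["qvel"],3))
if ok: print(ctrl.close_job())
E
```

```text
tank [ -1.3 105.8] [93.3 32.8] -0.003
brake [-0.4 33.6] [92.4 35.2] -0.0
van [  0.3 -35.9] [114.5  35.3] 0.007
open [ 1.000e-01 -1.065e+02] [113.3  35. ] -0.007
True [ 0.006  0.001  0.001 -0.002 -0.003 -0.001]
the job is handed in; nothing more can be done
None
```

All four wagons are in the stock tray in their original order (tank, brake van, covered van, open wagon), each measured within 2 mm of its compartment's middle; I handed the job in at about 34 s, and no verdict came back.

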